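Pack the gel caster with the filler plate that just fits

TASK

The gel caster holds fewer glass cassettes than it has room for, and the gap left in front of the glass must be packed before pouring. Starting with the thinnest filler plate and working up one size at a time, find the plate that just fits the gap without forcing any of them, and leave it standing upright in the gap, all the way down. Put the other plates back in their own slots in the rack, and leave the other things on the bench alone.

Things in the scene. Friction and masses are not known exactly. Their poses are not given: they have to be found in the camera images.
- caster: Gel caster, fixed and rigid, on a white tray 212 (x) x 272 (y) with a 12 mm rim, yawed at random. Origin under the tray's middle on the bench, z up. Chamber: open-topped upright box, inside x = -56 (8 mm clear face plate, robot side, thumb knobs outside it) to -10 mm (white back wall), y = -52 to 52, floor 14 and wall tops 94 mm above the bench. Glass fills its back part; the gap is what is left.
- caster_mouth (a point): Middle of the face plate's top inner edge, 94 mm above the bench; axes as caster. The gap to pack lies to +x of it, open above, parallel to y, 80 mm deep. It is 2 mm wider than one of the plates. A plate one size too thin has 6 mm of play along x; a plate one size too thick stops with its foot on the wall tops.
- stack_a: Block of glass gel cassettes on edge, fixed, 100 (y) x 78 mm high. Origin under the middle of its back (+x) face; axes parallel to the caster's; it reaches from there to -x. Blocks a, b and c hold different, untold numbers of 4 mm cassettes. One of a and b, drawn at random, stands in the chamber against the back wall (origin 46 mm from caster_mouth in plan); the others wait in the stand at the tray's +x side.
- stack_b: Another block of glass gel cassettes, fixed, as stack_a but with a different number of cassettes; origin under the middle of its back (+x) face.
- stack_c: Another block of glass gel cassettes, fixed, as stack_a but with a different number of cassettes; origin under the middle of its back (+x) face.
- rack: Blue slotted rack, fixed, 228 (x) x 112 (y), yawed at random; origin under its middle on the bench. Four upright slots hold the filler plates, thinnest first from -x to +x, centres at x = -78, -26, 26, 78 mm. Slot floors are 6 mm and the tops of the fins beside the slots 46 mm above the bench; each slot is 4 mm wider than its plate along x and 102 mm long in y.
- slot_8 (a point): Middle of the floor of the slot for the 8 mm plate; axes as rack.
- slot_12 (a point): Middle of the floor of the slot for the 12 mm plate; axes as rack.
- slot_16 (a point): Middle of the floor of the slot for the 16 mm plate; axes as rack.
- slot_20 (a point): Middle of the floor of the slot for the 20 mm plate; axes as rack.
- plate_8: The yellow filler plate, 8 mm thick (x), rigid plastic, about 82 g: a blade 90 wide (y) x 84 high whose lower long edges are rounded by 3 mm, with a tab of the same thickness, 44 wide (y) x 36 high, standing on the middle of its top, so 120 mm high in all. Origin at the middle of its underside, z up. Starts standing in its slot in the rack; pick it by the tab, across the thickness, from above.
- plate_12: The green filler plate, 12 mm thick (x), rigid plastic, about 124 g: a blade 90 wide (y) x 84 high whose lower long edges are rounded by 3 mm, with a tab of the same thickness, 44 wide (y) x 36 high, standing on the middle of its top, so 120 mm high in all. Origin at the middle of its underside, z up. Starts standing in its slot in the rack; pick it by the tab, across the thickness, from above.
- plate_16: The orange filler plate, 16 mm thick (x), rigid plastic, about 165 g: a blade 90 wide (y) x 84 high whose lower long edges are rounded by 3 mm, with a tab of the same thickness, 44 wide (y) x 36 high, standing on the middle of its top, so 120 mm high in all. Origin at the middle of its underside, z up. Starts standing in its slot in the rack; pick it by the tab, across the thickness, from above.
- plate_20: The red filler plate, 20 mm thick (x), rigid plastic, about 206 g: a blade 90 wide (y) x 84 high whose lower long edges are rounded by 3 mm, with a tab of the same thickness, 44 wide (y) x 36 high, standing on the middle of its top, so 120 mm high in all. Origin at the middle of its underside, z up. Starts standing in its slot in the rack; pick it by the tab, across the thickness, from above.
- tip_box: Bystander: blue pipette-tip box with white insert, 85 x 122 x 70 mm; origin under its middle.
- buffer_bottle: Bystander: white bottle, 68 mm across, about 150 mm high; origin under its middle.
- tape_roll: Bystander: roll of yellow tape lying flat, 86 mm across, 19 mm high; origin under its middle.
There are look-alikes about, which are no part of the job. What is shaped like the plate_8 but red is not meant.

How it is judged:
On the way, in this order (a step that is already met when the one before it is completed fails the run):
1. the thinnest (8 mm) plate is tried: its foot is at least 15 mm down in the gap (x of plate_8 in the frame of caster between -0.057 and -0.01 m and y of plate_8 in the frame of caster between -0.014 and 0.014 m and z of plate_8 in the frame of caster between 0.008 and 0.079 m), for 0.1 s.
2. then the next size (12 mm): its foot is at least 15 mm down in the gap (x of plate_12 in the frame of caster between -0.057 and -0.01 m and y of plate_12 in the frame of caster between -0.014 and 0.014 m and z of plate_12 in the frame of caster between 0.008 and 0.079 m), for 0.1 s.
3. then either the 12 mm plate, if it just fits, is all the way down in the gap, or the 16 mm plate is tried: its foot at least 15 mm down in the gap (((horizontal distance between stack_a and caster_mouth below 0.06 m and x of plate_12 in the frame of caster between -0.057 and -0.01 m and y of plate_12 in the frame of caster between -0.014 and 0.014 m and z of plate_12 in the frame of caster between 0.008 and 0.017 m) or (x of plate_16 in the frame of caster between -0.057 and -0.01 m and y of plate_16 in the frame of caster between -0.014 and 0.014 m and z of plate_16 in the frame of caster between 0.008 and 0.079 m))), for 0.1 s.
At the end, for the whole second after the job is handed in: The thickest plate that goes in stands in the gap, foot within 3 mm of the chamber floor, 14 mm of the middle, 0.12 rad of upright; the others stand in their own slots, within 12 mm of the slot middle, foot within 4 mm of its floor, 0.2 rad of upright; all at rest (((horizontal distance between stack_a and caster_mouth below 0.06 m and x of plate_12 in the frame of caster between -0.057 and -0.01 m and y of plate_12 in the frame of caster between -0.014 and 0.014 m and z of plate_12 in the frame of caster between 0.008 and 0.017 m and angle between plate_12's own z axis and vertical below 0.12 rad and horizontal distance between plate_8 and slot_8 below 0.012 m and z of plate_8 in the frame of rack between 0.003 and 0.01 m and angle between each of plate_8, plate_16, plate_20's own z axis and vertical below 0.2 rad and horizontal distance between plate_16 and slot_16 below 0.012 m and z of plate_16 in the frame of rack between 0.003 and 0.01 m and horizontal distance between plate_20 and slot_20 below 0.012 m and z of plate_20 in the frame of rack between 0.003 and 0.01 m) or (horizontal distance between stack_b and caster_mouth below 0.06 m and x of plate_16 in the frame of caster between -0.057 and -0.01 m and y of plate_16 in the frame of caster between -0.014 and 0.014 m and z of plate_16 in the frame of caster between 0.008 and 0.017 m and angle between plate_16's own z axis and vertical below 0.12 rad and horizontal distance between plate_8 and slot_8 below 0.012 m and z of plate_8 in the frame of rack between 0.003 and 0.01 m and angle between each of plate_8, plate_12, plate_20's own z axis and vertical below 0.2 rad and horizontal distance between plate_12 and slot_12 below 0.012 m and z of plate_12 in the frame of rack between 0.003 and 0.01 m and horizontal distance between plate_20 and slot_20 below 0.012 m and z of plate_20 in the frame of rack between 0.003 and 0.01 m)) and linear speed of each of plate_8, plate_12, plate_16, plate_20 below 0.01 m/s); the robot touches nothing.
It fails at once if a plate is forced: it presses on the caster or the glass with more than 45 N (contact force between any of plate_8, plate_12, plate_16, plate_20 and caster above 45 N or contact force between any of plate_8, plate_12, plate_16, plate_20 and stack_a above 45 N or contact force between any of plate_8, plate_12, plate_16, plate_20 and stack_b above 45 N or contact force between any of plate_8, plate_12, plate_16, plate_20 and stack_c above 45 N).
It fails at once if the tip box is disturbed: moved by more than 30 mm or tipped by more than 0.3 rad (distance of tip_box from where it was at the start of the episode above 0.03 m or angle between tip_box's own z axis and vertical above 0.3 rad).
It fails at once if the buffer bottle is disturbed: moved by more than 30 mm or tipped by more than 0.3 rad (distance of buffer_bottle from where it was at the start of the episode above 0.03 m or angle between buffer_bottle's own z axis and vertical above 0.3 rad).
It fails at once if the tape roll is disturbed: moved by more than 30 mm or tipped by more than 0.3 rad (distance of tape_roll from where it was at the start of the episode above 0.03 m or angle between tape_roll's own z axis and vertical above 0.3 rad).
It also fails if it takes over 72 s, if anything falls off the work surface, if the arm or the gripper's body presses on something with over 40 N, if the wrist force passes 120 N, or if a joint passes its speed limit or range.

ROBOT

A 7-joint arm with a two-finger parallel gripper is mounted at the origin on the work surface. World frame = base frame: x ahead of the robot, y to its left, z up, the work surface at z = 0. Lengths are in m, angles in rad, forces in N, time in s.
With the tool pointing down it reaches from about 0.425 to 0.925 m from the base axis. Payload 6.8 kg.
Tool frame: the origin (TCP) lies midway between the tips of the shut fingers; the grasp point (between the pads) lies 19 mm behind it; z points along the fingers, y is the line along which they close (so a half turn about z gives the same grasp; the last joint's range is limited). The gripper opens to 88 mm and grips with 3 to 60 N. Pads are 20 mm wide; open, the fingers measure 115 mm over their backs; the gripper's body (75 mm by 178 mm) begins 61 mm behind the grasp point.
Start: joints at [1.183, 0.477, 0.022, 1.555, -0.011, 1.109, -0.083], TCP at [0.186, -0.649, 0.223] pointing down, gripper open.
Joint ranges: [-2.96, 2.96], [-0.34, 2.1], [-1.41, 1.46], [0.24, 2.44], [-1.37, 4.51], [0.17, 1.92], [-2.96, 2.96]. Speed limits (rad/s): [2.39, 2.39, 3.14, 3.14, 3.14, 3.14, 3.14].

INTERFACE

Orientations are given as a 3x3 rotation matrix whose columns are the frame's x, y, z axes.
In Python, from bench import manip, optics, silhouettes gives the robot as it stands.
- The arm moves only by the shell command python3 -m creep 'ROWS' [FORCE]. ROWS is JSON, a list of rows, each a list of 5 numbers: the shift along the world's x, y, z each as a share of 300 mm, from -1 to 1, then the turn about the world's z as a share of 2 pi rad, from -1 to 1, then the opening, from -1 (shut) to 1 (fully open). In form: [[x, y, z, turn, hand], ...]. A call has 1 to 20 rows; each row is the pose to reach, as a shift and turn from the pose commanded when the call began, turning the shorter way round; what a row does not reach only later rows make up. A row lasts 1/12 s, in which the tool goes at most 41.7 mm and 7.16 degrees, less where a joint would pass 70% of its speed; a pose out of reach is approached as far as the arm can. A call with a number of a shift or a turn outside -1 to 1 is refused whole. A call with a gripper value outside its range is refused whole. The fingers move at their own pace and stop on an object; FORCE is the grip in N (left out, the last holds). Time passes only in rows, so rows that repeat a pose let the fingers close. It gives the time, the measured TCP pose, the force, the opening and the grip force at its end, in the units of the state.
- manip.get_state(): the state, without advancing time (a new reading comes with each control period).
- optics.get_image(name): name is "scene" or "top"; returns a dict with "frame" (480x640x3 uint8, red, green, blue), "z_map" (480x640 float32, m along the optical axis (not along the pixel's ray), 0 where there is no reading), "camera_matrix" (3x3 intrinsics, pixels), "D" ([k1, k2, p1, p2, k3] as OpenCV has them; the pictures are not rectified), "R" (3x3) and "t" (3): a world point X has camera coordinates R X + t. Camera axes: x right, y down, z forward; pixel columns grow to the right and rows downward; lengths in m; the calibration is good to about 2 mm. A picture is of the moment at which its call begins.
- manip.hand_in(): hands the job in; it is judged then, once.
Trained networks look in the newest picture that a camera, given by its name, has taken for a name from the list of things; names that differ only in an ending like _2 or _b are one class to them, and where a whole thing is asked for, a point or a joint stands for the part that bears it (a point fixed in the world has none). Each returns a list of dicts, best first, with "score" (0 to 1); they miss things now and then, are a little off and sometimes report something else, mostly with a low value. They report only what shows in the picture. A call takes as long as a camera call. They do not tell look-alikes from the thing itself.
- silhouettes(camera, query): "pixels" (480x640 bool, what is visible of it) and "box" ([left, top, width, height] in pixels, round what is visible of it).
The state is a dict: "t": time; "joint_pos": joint angles; "joint_vel": joint speeds; "joint_efforts": joint torques, N m; "tcp_pos": TCP position; "eef_rot": TCP orientation; "contact_force": force on the tool from outside, world axes, zero at the start; "moment": the same for the moment, N m; "finger_gap": opening from 0.0 (shut) to 1.0 (fully open); "gripper_force": force on a finger pad.
Only numpy, scipy, OpenCV 4.12 (cv2) and the standard library are available. Lean on these libraries where they do the work, as an engineer would, in place of code of your own. Each camera call takes 0.05 s, during which the arm holds its last target. There are 200 camera calls.

## Working session

There is one attempt and no reset: what is moved stays moved. The work goes in short steps, Python scripts to look and compute and a shell command to move; the robot and the scene stay as the last step left them, time stands still between calls to the robot, and variables do not carry over. Pictures are saved under pics/ and viewed, at most 10 in all, crops included, and the job is handed in when it is done.

```bash
mkdir -p pics; ls; python3 - <<'E'
from bench import manip, optics, silhouettes
import cv2,numpy as np
s=manip.get_state();print(s['t'],s['tcp_pos'],s['eef_rot'],s['finger_gap'])
for n in ['scene','top']:
    im=optics.get_image(n);cv2.imwrite(f'pics/{n}0.png',im['frame'][:,:,::-1]);np.savez(f'{n}0.npz',**im)
    print(n,im['R'],im['t'],im['camera_matrix'],im['D'])
    for q in ['caster','rack','plate_8','stack_a','tip_box']:
        print(q,[(round(d['score'],2),d['box']) for d in silhouettes(n,q)])
E
```

```text
pics
0.0 [ 0.18623943 -0.64816202  0.221684  ] [[ 9.61095399e-01  2.76215899e-01 -6.41369736e-04]
 [ 2.76216605e-01 -9.61093897e-01  1.70522977e-03]
 [-1.45404964e-04 -1.81604546e-03 -9.99998340e-01]] 1.0010595538533762
scene [[ 0.80419865  0.59431794  0.00712168]
 [ 0.45723078 -0.61095548 -0.64627658]
 [-0.37974274  0.522991   -0.76307003]] [-0.43796094 -0.17391121  1.52580591] [[501.1736195    0.         317.45895211]
 [  0.         501.1736195  242.79046736]
 [  0.           0.           1.        ]] [0.03857593 0.         0.         0.         0.        ]
caster [(0.58, [325.1, 187.8, 122.0, 100.0]), (0.43, [411.5, 212.2, 30.9, 29.4])]
rack [(0.56, [209.7, 301.5, 97.2, 92.5])]
plate_8 [(0.97, [215.3, 287.2, 37.6, 35.4]), (0.88, [207.4, 238.7, 36.2, 33.5]), (0.85, [260.0, 328.0, 36.7, 45.3]), (0.85, [166.8, 269.5, 36.3, 51.9]), (0.83, [244.3, 315.8, 36.3, 46.4]), (0.77, [227.9, 300.4, 39.1, 42.0]), (0.64, [210.9, 317.4, 94.5, 75.3])]
stack_a [(0.97, [374.7, 234.9, 37.2, 37.1]), (0.75, [367.8, 197.3, 30.5, 24.5]), (0.65, [411.9, 213.3, 28.9, 26.5])]
tip_box [(0.69, [141.7, 387.2, 7
[... 271 characters left out ...]
35789 244.92303682]
 [  0.           0.           1.        ]] [-0.07467549  0.          0.          0.          0.        ]
caster [(0.77, [199.6, 168.0, 109.0, 89.1]), (0.7, [385.4, 194.0, 58.1, 86.5])]
rack [(0.8, [385.2, 192.1, 60.3, 87.3])]
plate_8 [(0.7, [406.1, 305.9, 38.3, 5.9]), (0.66, [366.8, 293.6, 19.7, 32.8]), (0.61, [402.4, 222.4, 37.4, 13.0]), (0.61, [406.3, 203.7, 39.2, 14.3]), (0.6, [470.5, 269.3, 14.5, 35.8]), (0.55, [399.2, 237.4, 37.4, 18.6]), (0.54, [390.0, 261.1, 39.1, 12.4])]
stack_a [(0.86, [230.7, 207.5, 36.1, 21.1]), (0.81, [258.1, 176.6, 39.6, 20.3]), (0.58, [219.4, 165.5, 37.6, 22.8]), (0.21, [476.4, 216.6, 49.2, 40.1])]
tip_box [(0.7, [475.1, 216.9, 50.9, 38.7])]
```

```bash
python3 - <<'E'
import cv2
a=cv2.imread('pics/top0.png')[130:350,160:560];cv2.imwrite('pics/topc.png',cv2.resize(a,None,fx=2,fy=2,interpolation=cv2.INTER_CUBIC))
E
```

```text
(no output)
```

View pics/topc.png

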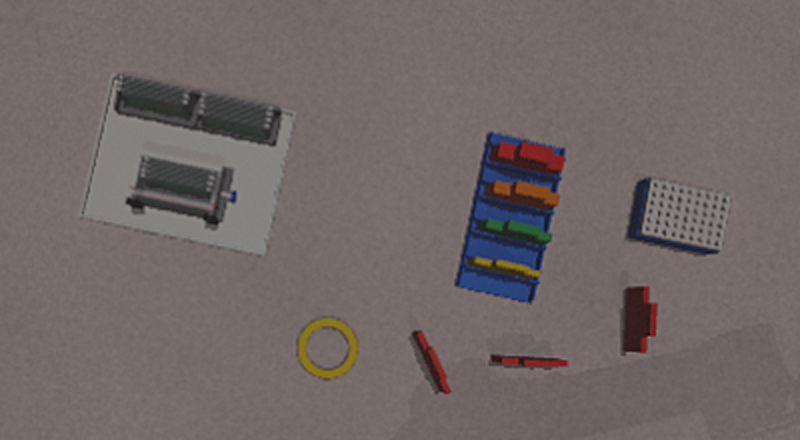

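View pics/scene0.png

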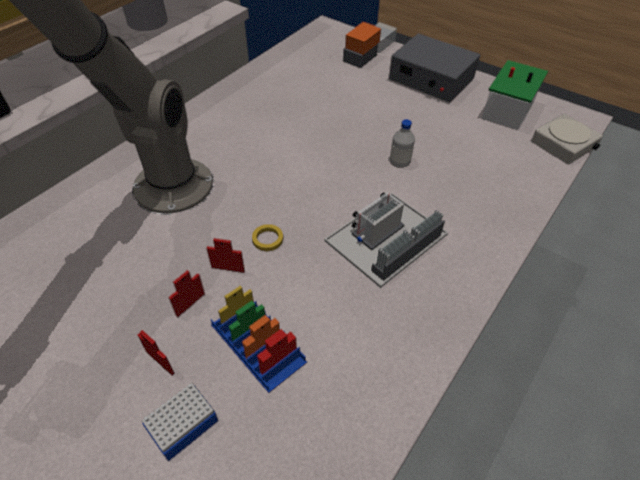

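The top view shows the tray at about px (200–307, 167–257) and the rack at about (388–443, 196–280), with yellow nearest the robot and red farthest. The three loose red plates near the robot and to the right are look-alikes. The tape roll sits between the tray and the rack, on the robot side. Next I measure poses from the depth and colour data.

```bash
cat > h.py <<'E'
import numpy as np,cv2
def load(n): return dict(np.load(n+'.npz'))
def rays(im,uv):
    p=cv2.undistortPoints(np.asarray(uv,float).reshape(-1,1,2),im['camera_matrix'],im['D']).reshape(-1,2)
    return np.c_[p,np.ones(len(p))]
def cloud(im):
    v,u=np.mgrid[:480,:640]; r=rays(im,np.c_[u.ravel(),v.ravel()])
    return ((r*im['z_map'].reshape(-1,1)-im['t'])@im['R']).reshape(480,640,3)
def onplane(im,uv,z):
    r=rays(im,uv)@im['R']; c=-im['R'].T@im['t']; return c+r*((z-c[2])/r[:,2:])
def proj(im,X): return cv2.projectPoints(np.asarray(X,float).reshape(-1,1,3),cv2.Rodrigues(im['R'])[0],im['t'],im['camera_matrix'],im['D'])[0].reshape(-1,2)
def hsv(im): return cv2.cvtColor(im['frame'],cv2.COLOR_RGB2HSV)
HUE={'8':(20,32),'12':(45,80),'16':(8,18),'20':(0,6)}
E
python3 - <<'E'
from h import *
for n in ['top0','scene0']:
    im=load(n);P=cloud(im);H=hsv(im);z=P[...,2]
    print(n,'table z',np.median(z[300:340,250:300]))
    reg=(P[...,0]>.25)&(P[...,0]<.95)&(P[...,1]>-.5)&(P[...,1]<.4)
    for k,(a,b) in HUE.items():
        c=(H[...,0]>=a)&(H[...,0]<=b)&(H[...,1]>120)&reg&(P[...,0]>.43)&(z>.03)
        if k=='20': c&=(P[...,0]>.62)
        m=c&(z>.115); 
        Q=P[m]; print(k,c.sum(),m.sum(),Q.mean(0).round(4) if len(Q) else '',np.ptp(P[c],axis=0).round(3) if c.any() else '')
    bl=(H[...,0]>=105)&(H[...,0]<=125)&(H[...,1]>120)&reg&(P[...,1]>-.38)&(z<.06)&(P[...,1]<-.05)
    pts=P[bl][:,:2].astype(np.float32);print('rack',len(pts),cv2.minAreaRect(pts))
    tr=reg&(P[...,1]>0)&(z>.004)&(P[...,0]>.45)
    pts=P[tr&(z<.018)][:,:2].astype(np.float32);print('tray',len(pts),cv2.minAreaRect(pts) if len(pts) else'')
    hi=tr&(z>.087)&(z<.1);pts=P[hi][:,:2].astype(np.float32);print('walls',len(pts),cv2.minAreaRect(pts),np.median(z[hi]))
E
```

```text
top0 table z 0.0014992675630272055
8 136 48 [ 0.4807 -0.2349  0.1263] [0.023 0.1   0.103]
12 125 67 [ 0.5301 -0.251   0.1269] [0.027 0.087 0.055]
16 245 94 [ 0.5801 -0.2613  0.1258] [0.118 0.114 0.104]
20 245 117 [ 0.6309 -0.2666  0.1263] [0.028 0.091 0.101]
rack 1480 ((0.5561567544937134, -0.2547558844089508), (0.11150092631578445, 0.2271832823753357), 77.21003723144531)
tray 6827 ((0.7000834941864014, 0.1999971568584442), (0.3998779356479645, 0.49988147616386414), 89.99185180664062)
walls 1103 ((0.6347988247871399, 0.20463097095489502), (0.21402867138385773, 0.16912870109081268), 79.081298828125) 0.092961956825257
scene0 table z 0.04760326269684165
8 569 97 [ 0.4837 -0.2365  0.1235] [0.078 0.086 0.092]
12 632 144 [ 0.5332 -0.2522  0.1242] [0.058 0.46  0.094]
16 727 188 [ 0.5834 -0.2628  0.1247] [0.114 0.091 0.093]
20 657 204 [ 0.6342 -0.2698  0.1251] [0.033 0.092 0.098]
rack 1661 ((0.5599363446235657, -0.256117045879364), (0.10785428434610367, 0.2235635668039322), 77.642822265625)
tray 3764 ((0.6999707221984863, 0.2001909613609314), (0.39947208762168884, 0.49983468651771545), 89.98047637939453)
walls 1317 ((0.6380118131637573, 0.20144020020961761), (0.21740292012691498, 0.17107336223125458), 81.04688262939453) 0.0925261435875827
```

```bash
cat > tray.py <<'E'
from h import *
from scipy.optimize import least_squares
def box(x0,x1,y0,y1,z): return np.array([[x0,y0,z],[x1,y0,z],[x1,y1,z],[x0,y1,z]])
CH=[box(-.064,-.01,-.052,.052,.094),box(-.056,-.01,-.052,.052,.094)]
def T(p,X):
    c,s=np.cos(p[2]),np.sin(p[2]); return np.asarray(X)@np.array([[c,s,0],[-s,c,0],[0,0,1]])+[p[0],p[1],0]
def fit(im,mask,w,l,zs,p0):
    """silhouette-hull fit of a box w x l to a mask"""
    cs,_=cv2.findContours(mask.astype(np.uint8),cv2.RETR_EXTERNAL,cv2.CHAIN_APPROX_NONE)
    hull=cv2.convexHull(max(cs,key=cv2.contourArea)).astype(np.float32).reshape(-1,2)
    n=max(cs,key=cv2.contourArea).reshape(-1,2).astype(np.float32)
    on=[q for q in n if abs(cv2.pointPolygonTest(hull,tuple(map(float,q)),True))<1.2]
    B=np.vstack([box(-w/2,w/2,-l/2,l/2,z) for z in zs])
    def res(p):
        h=cv2.convexHull(proj(im,T(p,B)).astype(np.float32))
        return [cv2.pointPolygonTest(h,tuple(map(float,q)),True)-.5 for q in on]
    r=least_squares(res,p0,loss='soft_l1',diff_step=1e-3); return r.x,np.sqrt(np.mean(np.square(r.fun))),len(on)
def draw(im,p,polys,col=(0,255,0),k=4,crop=(0,0,640,480)):
    x,y,w,h=crop;a=cv2.resize(im['frame'][y:y+h,x:x+w,::-1],None,fx=k,fy=k,interpolation=cv2.INTER_CUBIC)
    for b in polys: cv2.polylines(a,[np.int32((proj(im,T(p,b))-[x,y]+.5)*k)],True,col,1,cv2.LINE_AA)
    return a
E
python3 - <<'E'
from tray import *
for n,crop in [('top0',(190,155,130,110)),('scene0',(320,180,135,110))]:
    im=load(n);P=cloud(im);H=hsv(im);z=P[...,2]
    x,y,w,h=crop;s=np.zeros((480,640),bool);s[y:y+h,x:x+w]=1
    bg=np.median(im['frame'][y:y+4,x:x+w].reshape(-1,3),axis=0);print(bg)
    m=s&((z>.005)|(np.abs(im['frame'].astype(int)-bg).max(-1)>28)); 
    m=cv2.morphologyEx(m.astype(np.uint8),cv2.MORPH_OPEN,np.ones((5,5)))
    # tray only by height in ray: take white pixels
    wh=s&(H[...,1]<28)&(H[...,2]>bg.max()+18)
    pw,e,k=fit(im,cv2.morphologyEx(wh.astype(np.uint8),cv2.MORPH_CLOSE,np.ones((9,9))),.212,.272,[.012] if n=='top0' else [0,.012],[.65,.2,-.2])
    print(n,'white',pw,e,k)
    cv2.imwrite(f'pics/{n}_tray.png',draw(im,pw,CH+[box(-.106,.106,-.136,.136,.012)],crop=crop,k=5))
    B=(H[...,0]>=105)&(H[...,0]<=125)&(H[...,1]>120)&(z<.06)
    g=(P[...,0]>.4)&(P[...,0]<.72)&(P[...,1]>-.38)&(P[...,1]<-.1)
    m=g&(z>.004);print('rack',fit(im,m,.228,.112,[0,.046],[.557,-.255,-.22]))
E
```

```text
[118. 107. 105.]
top0 white [ 0.59894718  0.0696649  -0.4567299 ] 2.53738769701445 47
rack (array([ 0.54904335, -0.25339229, -0.17156611]), np.float64(3.193275144563474), 79)
[153. 143. 141.]Traceback (most recent call last):
  File "<stdin>", line 10, in <module>
  File "tray.py", line 10, in fit
    hull=cv2.convexHull(max(cs,key=cv2.contourArea)).astype(np.float32).reshape(-1,2)
                        ~~~^^^^^^^^^^^^^^^^^^^^^^^^
ValueError: max() iterable argument is empty
```

View pics/top0_tray.png

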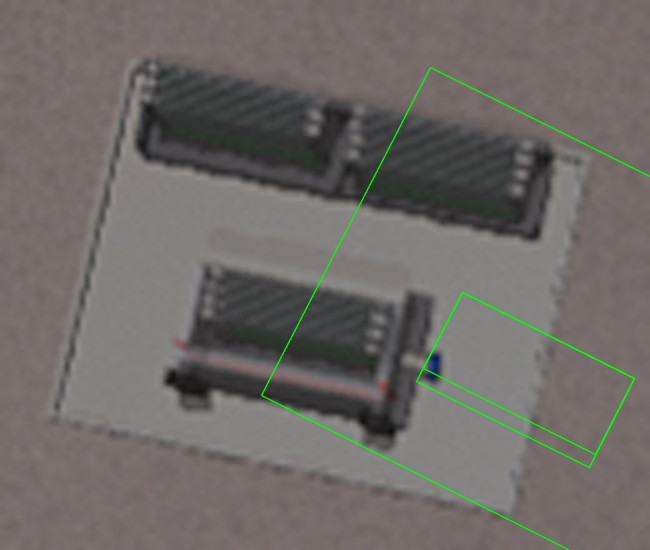

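The first tray fit was wrong because the mask was poor. The picture does show the tray corners clearly, at about crop (133,60), (585,155), (512,512) and (52,415). I'll segment by chroma instead, seeded from those corners.

```bash
python3 - <<'E'
from tray import *
for n,crop in [('top0',(190,155,130,110)),('scene0',(315,180,145,115))]:
    im=load(n);P=cloud(im);z=P[...,2];H=hsv(im)
    x,y,w,h=crop;s=np.zeros((480,640),bool);s[y:y+h,x:x+w]=1
    f=cv2.medianBlur(im['frame'],3).astype(int);d=f[...,0]-f[...,2]
    print(n,'d bg',np.median(d[y:y+4,x:x+w]),'d tray',np.median(d[230:240,210:220]) if n=='top0' else np.median(d[236:242,340:350]))
    m=(s&(d<6)).astype(np.uint8) if n=='top0' else (s&(d<6)).astype(np.uint8)
    m=cv2.morphologyEx(m,cv2.MORPH_OPEN,np.ones((3,3)));m=cv2.morphologyEx(m,cv2.MORPH_CLOSE,np.ones((7,7)))
    k,L,st,_=cv2.connectedComponentsWithStats(m);m=L==1+np.argmax(st[1:,4]);print(st[1:,4].max(),cv2.boundingRect(m.astype(np.uint8)))
    # straight-line fit via z=.012 for tray only
    p,e,c=fit(im,m,.212,.272,[0.,.012],[.65,.2,-.21]);print('tray',p,e,c)
    cv2.imwrite(f'pics/{n}_t2.png',draw(im,p,CH+[box(-.106,.106,-.136,.136,.012)],crop=crop,k=5))
    g=(P[...,0]>.4)&(P[...,0]<.72)&(P[...,1]>-.38)&(P[...,1]<-.1)
    m=g&(H[...,1]>110)&(H[...,2]>40); m=cv2.morphologyEx(m.astype(np.uint8),cv2.MORPH_CLOSE,np.ones((5,5)))
    # rack outline without plates' overhang: blue only
    b=g&(H[...,0]>=105)&(H[...,0]<=125)&(H[...,1]>120)&(z<.06)
    print('rack',fit(im,b,.228,.112,[0,.046] ,[.557,-.255,-.22]))
E
```

```text
top0 d bg 12.0 d tray 5.0
5555 (216, 168, 92, 89)
tray [ 0.62872332  0.20640265 -0.20844708] 1.2792551145495457 214
rack (array([ 0.55621344, -0.2529872 , -0.22482887]), np.float64(1.7836772710183146), 144)
scene0 d bg 12.0 d tray 7.0
4319 (352, 193, 92, 87)
tray [ 0.62761299  0.22673168 -0.11770452] 4.175999400941527 125
rack (array([ 0.55540576, -0.25183003, -0.23036041]), np.float64(2.958839121996603), 131)
```

View pics/top0_t2.png

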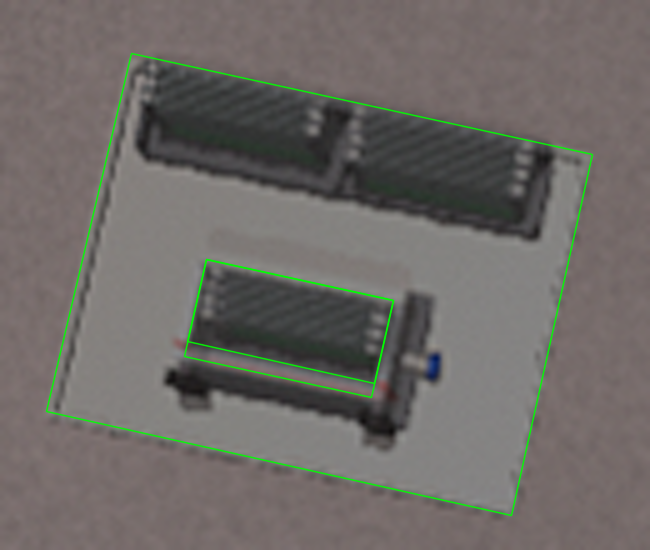

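View pics/scene0_t2.png

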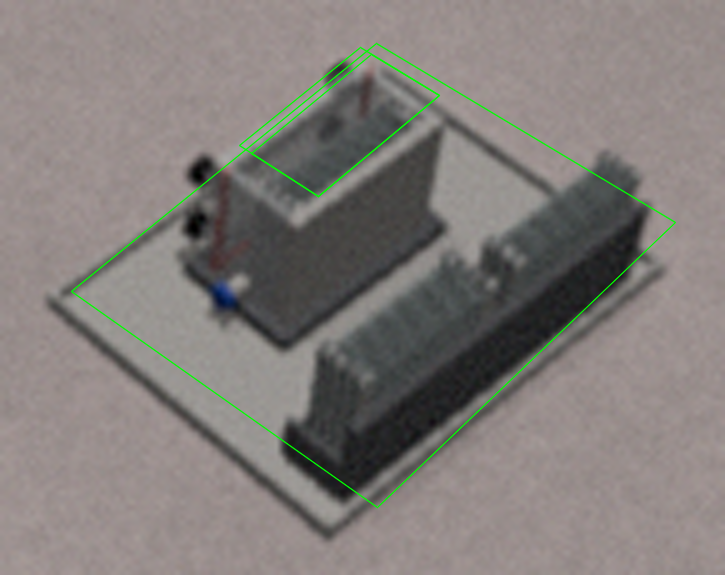

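The top fit matches the tray and chamber well: the gap runs between crop (189,342)–(374,383) and the glass stripes. The scene fit is off, so I'll refit it from the corners seen in that picture: left (50,300), bottom (330,537), right (663,270). Then I'll work out the first moves.

```bash
python3 - <<'E'
from tray import *
im=load('scene0')
uv=np.array([[50,298],[330,535],[664,268]])/5+[315,180]
X=np.array([[-.106,-.136,.010],[.106,-.136,.010],[.106,.136,.010]])
r=least_squares(lambda p:(proj(im,T(p,X))-uv-.0).ravel(),[.629,.206,-.208]);print(r.x,r.fun)
p=np.array([.6287,.2064,-.2084]);print('px err of top pose',(proj(im,T(p,X))-uv))
print('mouth mid z.094',T(p,[[-.056,0,.094]]))
q=np.array([.5575,-.2540,-.2248])
for k,x in zip('8 12 16 20'.split(),[-.078,-.026,.026,.078]): print('slot',k,T(q,[[x,0,.006]]))
# plates tab top fit: refined pose from top+scene
for n in ['top0','scene0']:
    im=load(n);P=cloud(im);H=hsv(im);z=P[...,2]
    for k,(a,b) in HUE.items():
        c=(H[...,0]>=a)&(H[...,0]<=b)&(H[...,1]>110)&(z>.118)&(np.hypot(P[...,0]-.5575,P[...,1]+.254)<.13)
        v,u=np.nonzero(c);m=onplane(im,np.c_[u,v],.126)[:,:2].astype(np.float32)
        print(n,k,len(m),cv2.minAreaRect(m),m.mean(0))
E
```

```text
[ 0.63089548  0.20504776 -0.19946098] [-0.4896302   0.13266032 -0.03999877 -0.06803098  0.53683752 -0.16434977]
px err of top pose [[-0.89036635 -0.95319852]
 [-1.10021301 -0.93163334]
 [ 0.17520967 -0.39679964]]
mouth mid z.094 [[0.57391166 0.21798611 0.094     ]]
slot 8 [[ 0.48146258 -0.23661291  0.006     ]]
slot 12 [[ 0.53215419 -0.2482043   0.006     ]]
slot 16 [[ 0.58284581 -0.2597957   0.006     ]]
slot 20 [[ 0.63353742 -0.27138709  0.006     ]]
top0 8 46 ((0.4807323217391968, -0.23528926074504852), (0.04360060393810272, 0.007055971771478653), 76.48265075683594) [ 0.48091197 -0.23501852]
top0 12 68 ((0.5301554799079895, -0.25123849511146545), (0.04373037442564964, 0.010323761031031609), 76.52133178710938) [ 0.53009015 -0.25134984]
top0 16 92 ((0.5807971954345703, -0.26187172532081604), (0.043812211602926254, 0.014687135815620422), 79.28939819335938) [ 0.58101255 -0.26167274]
top0 20 122 ((0.6095293760299683, -0.2626052498817444), (0.04461326077580452, 0.06315868347883224), 75.64400482177734) [ 0.6299001 -0.2673066]
scene0 8 84 ((0.4854598045349121, -0.23665788769721985), (0.04247104749083519, 0.013233710080385208), 78.26164245605469) [ 0.48423934 -0.23722528]
scene0 12 130 ((0.5341007709503174, -0.2520999312400818), (0.0445857010781765, 0.01767903007566929), 77.1475601196289) [ 0.5333487  -0.25209904]
scene0 16 173 ((0.5839492082595825, -0.263082891702652), (0.0447673574090004, 0.021103061735630035), 78.09973907470703) [ 0.58372724 -0.26305696]
scene0 20 204 ((0.6124848127365112, -0.26553720235824585), (0.04543822631239891, 0.06774068623781204), 78.8889389038086) [ 0.6328965 -0.2694181]
```

```bash
python3 -m creep '[[0.83,1,0,0.1695,-0.1],[0.83,1,0,0.1695,-0.1],[0.83,1,0,0.1695,-0.1],[0.83,1,0,0.1695,-0.1],[0.83,1,0,0.1695,-0.1],[0.83,1,0,0.1695,-0.1],[0.83,1,0,0.1695,-0.1],[0.83,1,0,0.1695,-0.1],[0.83,1,0,0.1695,-0.1],[0.83,1,0,0.1695,-0.1],[0.83,1,0,0.1695,-0.1],[0.83,1,0,0.1695,-0.1]]' 20
cat > go.py <<'E'
import sys,numpy as np
from bench import manip
# go.py X Y Z YAWdeg(of tool y): shares to get there
s=manip.get_state();p=np.array(s['tcp_pos']);R=np.array(s['eef_rot']);a=np.degrees(np.arctan2(R[1,1],R[0,1]))
g=np.array(list(map(float,sys.argv[1:4])));y=float(sys.argv[4]) if len(sys.argv)>4 else -12.9
d=(y-a+90)%180-90
print('t',round(s['t'],2),'tcp',p.round(4),'yaw',round(a,2),'shares',((g-p)/.3).round(4),'turn',round(d/360,4),'F',np.round(s['contact_force'],1),'gap',round(s['finger_gap']*88,1))
E
python3 go.py .482 -.236 .096
```

```text
t: 1.6
tcp_pos: [0.4358, -0.3484, 0.2228]
eef_rot: [[0.222, 0.975, 0.0], [0.975, -0.222, -0.0], [-0.0, 0.0, -1.0]]
contact_force: [0.5, -0.9, -0.5]
finger_gap: 0.448
gripper_force: 0.0
t 1.6 tcp [ 0.4358 -0.3484  0.2228] yaw -12.85 shares [ 0.154   0.3746 -0.4227] turn -0.0001 F [ 0.5 -0.9 -0.5] gap 39.4
```

```bash
python3 -m creep '[[0.154,0.375,0,0,-0.1],[0.154,0.375,0,0,-0.1],[0.154,0.375,0,0,-0.1],[0.154,0.375,0,0,-0.1],[0.154,0.375,0,0,-0.1],[0.154,0.375,-0.2,0,-0.1],[0.154,0.375,-0.42,0,-0.1],[0.154,0.375,-0.42,0,-0.1],[0.154,0.375,-0.42,0,-0.1],[0.154,0.375,-0.42,0,-0.1],[0.154,0.375,-0.42,0,-1],[0.154,0.375,-0.42,0,-1],[0.154,0.375,-0.42,0,-1],[0.154,0.375,-0.42,0,-1],[0.154,0.375,-0.42,0,-1],[0.154,0.375,-0.42,0,-1],[0.154,0.375,-0.42,0,-1]]' 20; python3 go.py .482 -.236 .096
```

```text
t: 3.02
tcp_pos: [0.4821, -0.2366, 0.0979]
eef_rot: [[0.224, 0.975, 0.001], [0.975, -0.224, -0.001], [-0.001, 0.001, -1.0]]
contact_force: [-2.3, 0.5, 7.0]
finger_gap: 0.092
gripper_force: 20.0
t 3.02 tcp [ 0.4821 -0.2366  0.0979] yaw -12.95 shares [-0.0003  0.0018 -0.0062] turn 0.0001 F [-2.3  0.5  7. ] gap 8.1
```

```bash
python3 -m creep '[[0,0,0.1,0,-1],[0,0,0.2,0,-1],[0,0,0.33,0,-1],[0.02,0.1,0.43,0.003,-1],[0.33,1,0.5,0.003,-1],[0.33,1,0.5,0.003,-1],[0.33,1,0.5,0.003,-1],[0.33,1,0.5,0.003,-1],[0.33,1,0.5,0.003,-1],[0.33,1,0.5,0.003,-1],[0.33,1,0.5,0.003,-1],[0.33,1,0.5,0.003,-1],[0.33,1,0.5,0.003,-1],[0.33,1,0.5,0.003,-1]]' 20; python3 go.py .582 .2155 .235 -11.9
```

```text
t: 4.18
tcp_pos: [0.5803, 0.0632, 0.2464]
eef_rot: [[0.205, 0.979, -0.001], [0.979, -0.205, -0.001], [-0.001, -0.0, -1.0]]
contact_force: [-0.2, -0.5, 0.0]
finger_gap: 0.09
gripper_force: 20.0
t 4.18 tcp [0.5803 0.0632 0.2464] yaw -11.86 shares [ 0.0057  0.5077 -0.038 ] turn -0.0001 F [-0.2 -0.5  0. ] gap 7.9
```

```bash
python3 -m creep '[[0.006,0.508,-0.04,0,-1],[0.006,0.508,-0.04,0,-1],[0.006,0.508,-0.04,0,-1],[0.006,0.508,-0.04,0,-1],[0.006,0.508,-0.04,0,-1],[0.006,0.508,-0.04,0,-1],[0.006,0.508,-0.04,0,-1],[0.006,0.508,-0.04,0,-1]]' 20; python3 go.py .582 .2155 .235 -11.9
python3 - <<'E'
from bench import optics,manip
from tray import *
s=manip.get_state();t=s['tcp_pos'];R=s['eef_rot'];yaw=np.arctan2(R[1][1],R[0][1])
out=[]
for n,crop in [('top',(215,190,75,65)),('scene',(345,150,75,90))]:
    im=optics.get_image(n);np.savez(n+'1.npz',**im)
    f=t[2]-.092
    p=[t[0],t[1],yaw]
    bl=box(-.004,.004,-.045,.045,f);bl2=box(-.004,.004,-.045,.045,f+.084)
    face=[np.array([[-.004,-.045,f],[-.004,.045,f],[-.004,.045,f+.084],[-.004,-.045,f+.084]]),bl2,bl]
    a=draw(im,p,face,crop=crop,k=5)
    for b in CH: cv2.polylines(a,[np.int32((proj(im,T([.63,.2057,-.2055],b))-crop[:2]+.5)*5)],True,(255,0,255),1,cv2.LINE_AA)
    out.append(cv2.copyMakeBorder(a,0,460-a.shape[0],0,0,cv2.BORDER_CONSTANT))
cv2.imwrite('pics/hover.png',np.hstack(out))
E
```

```text
t: 4.85
tcp_pos: [0.5831, 0.2129, 0.2345]
eef_rot: [[0.21, 0.978, 0.0], [0.978, -0.21, -0.002], [-0.002, 0.0, -1.0]]
contact_force: [-0.2, -1.1, -1.2]
finger_gap: 0.091
gripper_force: 20.0
t 4.85 tcp [0.5831 0.2129 0.2345] yaw -12.1 shares [-0.0037  0.0087  0.0016] turn 0.0006 F [-0.2 -1.1 -1.2] gap 8.0
```

View pics/hover.png

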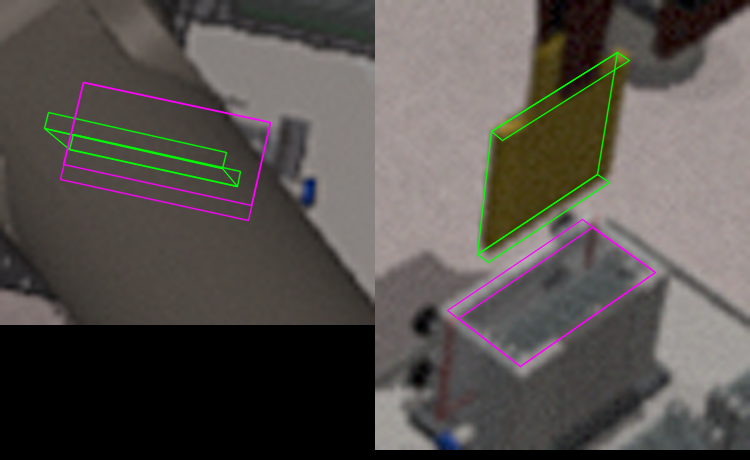

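The scene view shows the held plate where the arm reports it, within about a pixel, above the chamber mouth. In the top view the arm hides it. I'll lower it gently and watch the force.

```bash
python3 -m creep '[[0,0,-0.06,0,-1],[0,0,-0.12,0,-1],[0,0,-0.14,0,-1],[0,0,-0.15,0,-1],[0,0,-0.16,0,-1],[0,0,-0.165,0,-1],[0,0,-0.17,0,-1],[0,0,-0.175,0,-1],[0,0,-0.18,0,-1],[0,0,-0.185,0,-1],[0,0,-0.19,0,-1],[0,0,-0.19,0,-1]]' 20; python3 go.py .582 .2155 .165 -11.9
```

```text
t: 5.95
tcp_pos: [0.5823, 0.2161, 0.1774]
eef_rot: [[0.206, 0.979, -0.0], [0.979, -0.206, -0.0], [-0.0, -0.0, -1.0]]
contact_force: [-0.2, 0.9, -0.5]
finger_gap: 0.089
gripper_force: 20.0
t 5.95 tcp [0.5823 0.2161 0.1774] yaw -11.86 shares [-0.0009 -0.0019 -0.0412] turn -0.0001 F [-0.2  0.9 -0.5] gap 7.8
```

```bash
python3 -m creep '[[0,0,-0.02,0,-1],[0,0,-0.04,0,-1],[0,0,-0.06,0,-1],[0,0,-0.08,0,-1],[0,0,-0.08,0,-1],[0,0,-0.08,0,-1],[0,0,-0.08,0,-1]]' 20; python3 -m creep '[[-0.005,0.001,0,0,-1],[-0.01,0.002,0,0,-1],[-0.01,0.002,0,0,-1]]';python3 -m creep '[[-0.005,0.001,0,0,-1],[-0.01,0.002,0,0,-1],[-0.01,0.002,0,0,-1]]'
```

```text
t: 6.53
tcp_pos: [0.5825, 0.2163, 0.1537]
eef_rot: [[0.206, 0.979, 0.0], [0.979, -0.206, 0.0], [0.0, 0.0, -1.0]]
contact_force: [0.1, -0.4, 0.4]
finger_gap: 0.091
gripper_force: 20.0
t: 6.78
tcp_pos: [0.5792, 0.217, 0.154]
eef_rot: [[0.205, 0.979, 0.0], [0.979, -0.205, 0.0], [0.0, 0.0, -1.0]]
contact_force: [-0.5, -0.5, -0.6]
finger_gap: 0.088
gripper_force: 20.0
t: 7.03
tcp_pos: [0.577, 0.2172, 0.1539]
eef_rot: [[0.206, 0.979, 0.002], [0.979, -0.206, 0.0], [0.0, 0.002, -1.0]]
contact_force: [1.8, -0.2, -1.2]
finger_gap: 0.091
gripper_force: 20.0
```

```bash
python3 -m creep '[[-0.003,0.001,0,0,-1],[-0.003,0.001,0,0,-1]]';python3 -m creep '[[0.02,-0.004,0,0,-1],[0.035,-0.007,0,0,-1],[0.035,-0.007,0,0,-1]]';python3 -m creep '[[0.005,-0.001,0,0,-1],[0.005,-0.001,0,0,-1]]'
```

```text
t: 7.2
tcp_pos: [0.5766, 0.2172, 0.154]
eef_rot: [[0.206, 0.979, 0.002], [0.979, -0.206, -0.0], [0.0, 0.002, -1.0]]
contact_force: [3.3, -0.5, -0.8]
finger_gap: 0.092
gripper_force: 20.0
t: 7.45
tcp_pos: [0.5864, 0.2154, 0.1534]
eef_rot: [[0.207, 0.978, -0.001], [0.978, -0.207, 0.0], [-0.0, -0.001, -1.0]]
contact_force: [-0.2, -0.4, -0.8]
finger_gap: 0.093
gripper_force: 20.0
t: 7.62
tcp_pos: [0.5868, 0.2155, 0.1533]
eef_rot: [[0.205, 0.979, -0.002], [0.979, -0.205, -0.0], [-0.0, -0.002, -1.0]]
contact_force: [-1.8, 1.2, -0.4]
finger_gap: 0.087
gripper_force: 20.0
```

```bash
python3 -m creep '[[0.005,-0.001,0,0,-1],[0.005,-0.001,0,0,-1]]';python3 -m creep '[[-0.018,0.004,0.08,0,-1],[-0.025,0.005,0.2,0,-1],[-0.025,0.005,0.27,0,-1],[-0.025,-0.2,0.35,-0.003,-1],[-0.18,-1,0.35,-0.003,-1],[-0.3,-1,0.35,-0.003,-1],[-0.36,-1,0.35,-0.003,-1],[-0.36,-1,0.35,-0.003,-1],[-0.36,-1,0.35,-0.003,-1],[-0.36,-1,0.35,-0.003,-1],[-0.36,-1,0.35,-0.003,-1],[-0.36,-1,0.35,-0.003,-1]]'; python3 go.py .482 -.236 .17
```

```text
t: 7.78
tcp_pos: [0.5875, 0.2154, 0.1534]
eef_rot: [[0.205, 0.979, -0.003], [0.979, -0.205, -0.0], [-0.001, -0.003, -1.0]]
contact_force: [-4.4, 0.6, 1.4]
finger_gap: 0.089
gripper_force: 20.0
t: 8.78
tcp_pos: [0.4786, -0.0928, 0.2588]
eef_rot: [[0.234, 0.972, -0.0], [0.972, -0.234, -0.004], [-0.004, 0.001, -1.0]]
contact_force: [0.3, -0.4, -1.4]
finger_gap: 0.091
gripper_force: 20.0
t 8.78 tcp [ 0.4786 -0.0928  0.2588] yaw -13.54 shares [ 0.0114 -0.4773 -0.2961] turn 0.0018 F [ 0.3 -0.4 -1.4] gap 8.0
```

```bash
python3 -m creep '[[0.012,-0.475,0,0.0018,-1],[0.012,-0.475,0,0.0018,-1],[0.012,-0.475,0,0.0018,-1],[0.012,-0.475,0,0.0018,-1],[0.012,-0.475,-0.1,0.0018,-1],[0.012,-0.475,-0.2,0.0018,-1],[0.012,-0.475,-0.3,0.0018,-1],[0.012,-0.475,-0.3,0.0018,-1],[0.012,-0.475,-0.3,0.0018,-1]]'; python3 go.py .482 -.2366 .0985
```

```text
t: 9.53
tcp_pos: [0.4841, -0.2272, 0.168]
eef_rot: [[0.213, 0.977, -0.002], [0.977, -0.213, 0.001], [0.001, -0.002, -1.0]]
contact_force: [0.5, 0.8, 0.5]
finger_gap: 0.096
gripper_force: 20.0
t 9.53 tcp [ 0.4841 -0.2272  0.168 ] yaw -12.28 shares [-0.0071 -0.0313 -0.2318] turn -0.0017 F [0.5 0.8 0.5] gap 8.4
```

```bash
python3 -m creep '[[-0.007,-0.031,0,-0.0017,-1],[-0.007,-0.031,-0.05,-0.0017,-1],[-0.007,-0.031,-0.08,-0.0017,-1],[-0.007,-0.031,-0.09,-0.0017,-1],[-0.007,-0.031,-0.1,-0.0017,-1],[-0.007,-0.031,-0.11,-0.0017,-1],[-0.007,-0.031,-0.12,-0.0017,-1],[-0.007,-0.031,-0.12,-0.0017,-1]]'; python3 go.py .482 -.2366 .0985
```

```text
t: 10.2
tcp_pos: [0.4824, -0.2368, 0.1325]
eef_rot: [[0.223, 0.975, -0.0], [0.975, -0.223, 0.0], [0.0, -0.0, -1.0]]
contact_force: [-0.6, 0.1, -0.8]
finger_gap: 0.09
gripper_force: 20.0
t 10.2 tcp [ 0.4824 -0.2368  0.1325] yaw -12.9 shares [-0.0014  0.0006 -0.1133] turn 0.0 F [-0.6  0.1 -0.8] gap 7.9
```

Foot about 5 mm into the slot with no force. Lower fully, release with a 40 mm opening, then rise and shift to plate_12.

```bash
python3 -m creep '[[-0.001,0,-0.03,0,-1],[-0.001,0,-0.06,0,-1],[-0.001,0,-0.085,0,-1],[-0.001,0,-0.1,0,-1],[-0.001,0,-0.108,0,-1],[-0.001,0,-0.112,0,-1],[-0.001,0,-0.112,0,-1]]'; python3 -m creep '[[0,0,0,0,-0.6],[0,0,0,0,-0.1],[0,0,0,0,-0.1],[0,0,0,0,-0.1],[0,0,0.13,0,-0.1],[0,0,0.26,0,-0.1],[0.08,-0.02,0.26,0,-0.1],[0.165,-0.048,0.26,0,-0.1],[0.165,-0.048,0.26,0,-0.1],[0.165,-0.048,0.26,0,-0.1]]';python3 go.py .532 -.2515 .096
```

```text
t: 10.78
tcp_pos: [0.4823, -0.2368, 0.0988]
eef_rot: [[0.223, 0.975, -0.0], [0.975, -0.223, 0.0], [0.0, -0.0, -1.0]]
contact_force: [0.4, -0.1, -0.5]
finger_gap: 0.088
gripper_force: 20.0
t: 11.62
tcp_pos: [0.5325, -0.2513, 0.1771]
eef_rot: [[0.223, 0.975, 0.001], [0.975, -0.223, 0.0], [0.0, 0.001, -1.0]]
contact_force: [-0.8, -0.0, -0.5]
finger_gap: 0.448
gripper_force: 0.0
t 11.62 tcp [ 0.5325 -0.2513  0.1771] yaw -12.91 shares [-0.0016 -0.0006 -0.2704] turn 0.0 F [-0.8 -0.  -0.5] gap 39.4
```

```bash
python3 -m creep '[[-0.001,0,-0.13,0,-0.1],[-0.001,0,-0.265,0,-0.1],[-0.001,0,-0.265,0,-0.1],[-0.001,0,-0.265,0,-0.1],[-0.001,0,-0.265,0,-1],[-0.001,0,-0.265,0,-1],[-0.001,0,-0.265,0,-1],[-0.001,0,-0.265,0,-1],[-0.001,0,-0.265,0,-1],[-0.001,0,-0.265,0,-1]]' 25; python3 -m creep '[[0,0,0.1,0,-1],[0,0,0.2,0,-1],[0,0,0.33,0,-1],[0.02,0.1,0.46,0.003,-1],[0.1,0.6,0.46,0.003,-1],[0.16,1,0.46,0.003,-1],[0.16,1,0.46,0.003,-1],[0.16,1,0.46,0.003,-1],[0.16,1,0.46,0.003,-1],[0.16,1,0.46,0.003,-1],[0.16,1,0.46,0.003,-1],[0.16,1,0.46,0.003,-1],[0.16,1,0.46,0.003,-1],[0.16,1,0.46,0.003,-1],[0.16,1,0.46,0.003,-1]]'; python3 go.py .582 .2161 .2345 -11.9
```

```text
t: 12.45
tcp_pos: [0.532, -0.2515, 0.099]
eef_rot: [[0.223, 0.975, 0.001], [0.975, -0.223, -0.001], [-0.001, 0.002, -1.0]]
contact_force: [-0.7, 0.7, 5.9]
finger_gap: 0.138
gripper_force: 25.0
t: 13.7
tcp_pos: [0.5792, 0.0467, 0.2353]
eef_rot: [[0.207, 0.978, -0.001], [0.978, -0.207, -0.001], [-0.001, -0.0, -1.0]]
contact_force: [-1.1, -0.1, -2.2]
finger_gap: 0.136
gripper_force: 25.0
t 13.7 tcp [0.5792 0.0467 0.2353] yaw -11.98 shares [ 0.0092  0.5645 -0.0028] turn 0.0002 F [-1.1 -0.1 -2.2] gap 12.0
```

```bash
python3 -m creep '[[0.009,0.565,0,0,-1],[0.009,0.565,0,0,-1],[0.009,0.565,0,0,-1],[0.009,0.565,0,0,-1],[0.009,0.565,0,0,-1],[0.009,0.565,-0.05,0,-1],[0.009,0.565,-0.1,0,-1],[0.009,0.565,-0.12,0,-1],[0.009,0.565,-0.13,0,-1],[0.009,0.565,-0.14,0,-1],[0.009,0.565,-0.14,0,-1]]'; python3 go.py .582 .2161 .1535 -11.9
```

```text
t: 14.62
tcp_pos: [0.5824, 0.2174, 0.1936]
eef_rot: [[0.206, 0.978, -0.0], [0.978, -0.206, -0.0], [-0.0, -0.0, -1.0]]
contact_force: [-0.1, 0.2, -1.7]
finger_gap: 0.134
gripper_force: 25.0
t 14.62 tcp [0.5824 0.2174 0.1936] yaw -11.9 shares [-0.0012 -0.0044 -0.1335] turn 0.0 F [-0.1  0.2 -1.7] gap 11.8
```

```bash
python3 -m creep '[[-0.001,-0.004,-0.01,0,-1],[-0.001,-0.004,-0.02,0,-1],[-0.001,-0.004,-0.03,0,-1],[-0.001,-0.004,-0.04,0,-1],[-0.001,-0.004,-0.05,0,-1],[-0.001,-0.004,-0.05,0,-1]]'; python3 -m creep '[[0,0,-0.02,0,-1],[0,0,-0.04,0,-1],[0,0,-0.06,0,-1],[0,0,-0.085,0,-1],[0,0,-0.085,0,-1],[0,0,-0.085,0,-1]]'; python3 -m creep '[[-0.006,0.001,0,0,-1],[-0.0085,0.002,0,0,-1],[-0.0085,0.002,0,0,-1]]';python3 -m creep '[[0.01,-0.002,0,0,-1],[0.017,-0.004,0,0,-1],[0.017,-0.004,0,0,-1]]'
```

```text
t: 15.12
tcp_pos: [0.5814, 0.2169, 0.1778]
eef_rot: [[0.205, 0.979, -0.001], [0.979, -0.205, -0.0], [-0.001, -0.001, -1.0]]
contact_force: [0.3, 0.0, -1.9]
finger_gap: 0.132
gripper_force: 25.0
t: 15.62
tcp_pos: [0.5814, 0.2168, 0.1523]
eef_rot: [[0.205, 0.979, -0.001], [0.979, -0.205, -0.0], [-0.001, -0.001, -1.0]]
contact_force: [0.8, 0.7, -1.5]
finger_gap: 0.135
gripper_force: 25.0
t: 15.87
tcp_pos: [0.5794, 0.2178, 0.1535]
eef_rot: [[0.205, 0.979, 0.001], [0.979, -0.205, 0.0], [0.0, 0.001, -1.0]]
contact_force: [0.5, -0.8, -1.7]
finger_gap: 0.135
gripper_force: 25.0
t: 16.12
tcp_pos: [0.5847, 0.2165, 0.1532]
eef_rot: [[0.205, 0.979, -0.0], [0.979, -0.205, 0.0], [0.0, -0.0, -1.0]]
contact_force: [-0.0, -0.2, -1.4]
finger_gap: 0.138
gripper_force: 25.0
```

```bash
python3 -m creep '[[-0.009,0.002,0.1,0,-1],[-0.009,0.002,0.22,0,-1],[-0.009,0.002,0.3,0,-1],[-0.02,-0.15,0.35,-0.0028,-1],[-0.09,-0.5,0.35,-0.0028,-1],[-0.175,-1,0.35,-0.0028,-1],[-0.175,-1,0.35,-0.0028,-1],[-0.175,-1,0.35,-0.0028,-1],[-0.175,-1,0.35,-0.0028,-1],[-0.175,-1,0.35,-0.0028,-1],[-0.175,-1,0.35,-0.0028,-1],[-0.175,-1,0.35,-0.0028,-1],[-0.175,-1,0.35,-0.0028,-1],[-0.175,-1,0.35,-0.0028,-1],[-0.175,-1,0.35,-0.0028,-1]]'; python3 go.py .532 -.2505 .17
```

```text
t: 17.37
tcp_pos: [0.5323, -0.0815, 0.2582]
eef_rot: [[0.219, 0.976, 0.0], [0.976, -0.219, 0.001], [0.001, 0.0, -1.0]]
contact_force: [-0.4, 1.3, -2.2]
finger_gap: 0.132
gripper_force: 25.0
t 17.37 tcp [ 0.5323 -0.0815  0.2582] yaw -12.67 shares [-0.0009 -0.5633 -0.2939] turn -0.0006 F [-0.4  1.3 -2.2] gap 11.6
```

```bash
python3 -m creep '[[-0.001,-0.563,0,-0.0004,-1],[-0.001,-0.563,0,-0.0004,-1],[-0.001,-0.563,0,-0.0004,-1],[-0.001,-0.563,0,-0.0004,-1],[-0.001,-0.563,-0.1,-0.0004,-1],[-0.001,-0.563,-0.2,-0.0004,-1],[-0.001,-0.563,-0.3,-0.0004,-1],[-0.001,-0.563,-0.35,-0.0004,-1],[-0.001,-0.563,-0.35,-0.0004,-1],[-0.001,-0.563,-0.35,-0.0004,-1]]'; python3 go.py .532 -.2505 .1335
```

```text
t: 18.2
tcp_pos: [0.532, -0.2509, 0.1527]
eef_rot: [[0.222, 0.975, -0.001], [0.975, -0.222, 0.001], [0.001, -0.001, -1.0]]
contact_force: [0.2, -0.7, -0.2]
finger_gap: 0.138
gripper_force: 25.0
t 18.2 tcp [ 0.532  -0.2509  0.1527] yaw -12.85 shares [ 0.      0.0014 -0.064 ] turn -0.0001 F [ 0.2 -0.7 -0.2] gap 12.1
```

```bash
python3 -m creep '[[0,0,-0.02,0,-1],[0,0,-0.035,0,-1],[0,0,-0.05,0,-1],[0,0,-0.065,0,-1],[0,0,-0.08,0,-1],[0,0,-0.08,0,-1]]'; python3 -m creep '[[0,0,-0.03,0,-1],[0,0,-0.06,0,-1],[0,0,-0.085,0,-1],[0,0,-0.097,0,-1],[0,0,-0.097,0,-1]]'; python3 go.py .532 -.2505 .099
```

```text
t: 18.7
tcp_pos: [0.531, -0.2523, 0.1282]
eef_rot: [[0.225, 0.974, -0.001], [0.974, -0.225, 0.0], [0.0, -0.001, -1.0]]
contact_force: [-0.8, -0.5, -1.1]
finger_gap: 0.135
gripper_force: 25.0
t: 19.12
tcp_pos: [0.5316, -0.2522, 0.0993]
eef_rot: [[0.225, 0.974, -0.0], [0.974, -0.225, 0.0], [0.0, -0.001, -1.0]]
contact_force: [0.2, 0.7, -1.2]
finger_gap: 0.132
gripper_force: 25.0
t 19.12 tcp [ 0.5316 -0.2522  0.0993] yaw -12.97 shares [ 0.0013  0.0057 -0.0011] turn 0.0002 F [ 0.2  0.7 -1.2] gap 11.6
```

```bash
python3 -m creep '[[0,0,0,0,-0.6],[0,0,0,0,-0.1],[0,0,0,0,-0.1],[0,0,0,0,-0.1],[0,0,0.13,0,-0.1],[0,0,0.26,0,-0.1],[0.08,-0.015,0.26,0,-0.1],[0.17,-0.033,0.26,0,-0.1],[0.17,-0.033,0.26,0,-0.1],[0.17,-0.033,0.26,0,-0.1],[0.17,-0.033,0.13,0,-0.1],[0.17,-0.033,0,0,-0.1],[0.17,-0.033,0,0,-0.1],[0.17,-0.033,0,0,-0.1]]';python3 -m creep '[[0,0,0,0,-1],[0,0,0,0,-1],[0,0,0,0,-1],[0,0,0,0,-1],[0,0,0,0,-1],[0,0,0,0,-1]]' 30; python3 go.py .582 .2161 .24 -11.9
```

```text
t: 20.28
tcp_pos: [0.5799, -0.2618, 0.0982]
eef_rot: [[0.225, 0.974, -0.006], [0.974, -0.225, 0.002], [0.001, -0.006, -1.0]]
contact_force: [-0.4, -0.5, 0.3]
finger_gap: 0.45
gripper_force: 0.0
t: 20.78
tcp_pos: [0.5833, -0.2627, 0.1019]
eef_rot: [[0.225, 0.974, 0.002], [0.974, -0.225, -0.001], [-0.001, 0.002, -1.0]]
contact_force: [-0.9, -0.2, 6.1]
finger_gap: 0.18
gripper_force: 29.8
t 20.78 tcp [ 0.5833 -0.2627  0.1019] yaw -12.99 shares [-0.0044  1.5961  0.4605] turn 0.003 F [-0.9 -0.2  6.1] gap 15.8
```

```bash
python3 -m creep '[[0,0,0.1,0,-1],[0,0,0.2,0,-1],[0,0,0.33,0,-1],[0,0.1,0.46,0.0035,-1],[0,0.6,0.46,0.0035,-1],[0,1,0.46,0.0035,-1],[0,1,0.46,0.0035,-1],[0,1,0.46,0.0035,-1],[0,1,0.46,0.0035,-1],[0,1,0.46,0.0035,-1],[0,1,0.46,0.0035,-1],[0,1,0.46,0.0035,-1],[0,1,0.46,0.0035,-1],[0,1,0.46,0.0035,-1],[0,1,0.46,0.0035,-1],[0,1,0.46,0.0035,-1]]'; python3 go.py .5819 .2165 .2345 -11.7
```

```text
t: 22.12
tcp_pos: [0.5827, 0.0356, 0.2379]
eef_rot: [[0.206, 0.979, -0.0], [0.979, -0.206, -0.001], [-0.001, -0.0, -1.0]]
contact_force: [0.7, -0.1, -0.8]
finger_gap: 0.178
gripper_force: 30.0
t 22.12 tcp [0.5827 0.0356 0.2379] yaw -11.89 shares [-0.0025  0.603  -0.0112] turn 0.0005 F [ 0.7 -0.1 -0.8] gap 15.6
```

```bash
python3 -m creep '[[-0.002,0.603,0,0.0005,-1],[-0.002,0.603,0,0.0005,-1],[-0.002,0.603,0,0.0005,-1],[-0.002,0.603,0,0.0005,-1],[-0.002,0.603,0,0.0005,-1],[-0.002,0.603,-0.05,0.0005,-1],[-0.002,0.603,-0.1,0.0005,-1],[-0.002,0.603,-0.12,0.0005,-1],[-0.002,0.603,-0.12,0.0005,-1],[-0.002,0.603,-0.12,0.0005,-1],[-0.002,0.603,-0.12,0.0005,-1],[-0.002,0.603,-0.12,0.0005,-1]]'; python3 go.py .5819 .2165 .19 -11.7
```

```text
t: 23.12
tcp_pos: [0.5827, 0.2184, 0.203]
eef_rot: [[0.201, 0.98, 0.002], [0.98, -0.201, 0.001], [0.001, 0.001, -1.0]]
contact_force: [-0.3, 0.1, -1.4]
finger_gap: 0.184
gripper_force: 30.0
t 23.12 tcp [0.5827 0.2184 0.203 ] yaw -11.59 shares [-0.0026 -0.0063 -0.0434] turn -0.0003 F [-0.3  0.1 -1.4] gap 16.2
```

```bash
python3 -m creep '[[-0.002,-0.006,0,-0.0002,-1],[-0.002,-0.006,-0.02,-0.0002,-1],[-0.002,-0.006,-0.03,-0.0002,-1],[-0.002,-0.006,-0.03,-0.0002,-1],[-0.002,-0.006,-0.03,-0.0002,-1]]'; python3 go.py .5819 .2165 .19 -11.7; python3 -m creep '[[0,0,-0.005,0,-1],[0,0,-0.01,0,-1],[0,0,-0.015,0,-1],[0,0,-0.015,0,-1]]'; python3 -m creep '[[0,0,-0.005,0,-1],[0,0,-0.01,0,-1],[0,0,-0.01,0,-1]]'
```

```text
t: 23.53
tcp_pos: [0.5811, 0.2166, 0.1926]
eef_rot: [[0.201, 0.98, -0.001], [0.98, -0.201, -0.0], [-0.0, -0.001, -1.0]]
contact_force: [0.1, -0.2, -2.1]
finger_gap: 0.179
gripper_force: 30.0
t 23.53 tcp [0.5811 0.2166 0.1926] yaw -11.61 shares [ 0.0026 -0.0004 -0.0086] turn -0.0002 F [ 0.1 -0.2 -2.1] gap 15.7
t: 23.87
tcp_pos: [0.5812, 0.2167, 0.1881]
eef_rot: [[0.201, 0.98, -0.0], [0.98, -0.201, -0.0], [-0.0, -0.0, -1.0]]
contact_force: [1.2, -0.1, -2.3]
finger_gap: 0.177
gripper_force: 30.0
t: 24.12
tcp_pos: [0.5812, 0.2166, 0.1851]
eef_rot: [[0.201, 0.98, -0.0], [0.98, -0.201, -0.0], [-0.0, -0.0, -1.0]]
contact_force: [0.1, -0.4, -1.6]
finger_gap: 0.18
gripper_force: 30.0
```

```bash
python3 -m creep '[[0.002,0,-0.005,0,-1],[0.002,0,-0.01,0,-1],[0.002,0,-0.01,0,-1]]';  python3 -m creep '[[0,0,-0.005,0,-1],[0,0,-0.01,0,-1],[0,0,-0.01,0,-1]]'; python3 -m creep '[[0,0,-0.005,0,-1],[0,0,-0.01,0,-1],[0,0,-0.01,0,-1]]'
```

```text
t: 24.37
tcp_pos: [0.5818, 0.2166, 0.1821]
eef_rot: [[0.201, 0.98, -0.0], [0.98, -0.201, -0.0], [-0.0, -0.0, -1.0]]
contact_force: [-0.1, -0.2, -1.1]
finger_gap: 0.184
gripper_force: 30.0
t: 24.62
tcp_pos: [0.5818, 0.2166, 0.1791]
eef_rot: [[0.201, 0.98, -0.0], [0.98, -0.201, -0.0], [-0.0, -0.0, -1.0]]
contact_force: [-0.0, -0.1, -1.0]
finger_gap: 0.179
gripper_force: 30.0
t: 24.87
tcp_pos: [0.5818, 0.2166, 0.1761]
eef_rot: [[0.201, 0.98, -0.0], [0.98, -0.201, -0.0], [-0.0, -0.0, -1.0]]
contact_force: [-0.4, -0.8, -1.0]
finger_gap: 0.183
gripper_force: 30.0
```

It's inside the gap with no resistance. Continue down.

```bash
python3 -m creep '[[0,0,-0.015,0,-1],[0,0,-0.03,0,-1],[0,0,-0.045,0,-1],[0,0,-0.06,0,-1],[0,0,-0.06,0,-1]]';  python3 -m creep '[[0,0,-0.015,0,-1],[0,0,-0.03,0,-1],[0,0,-0.045,0,-1],[0,0,-0.06,0,-1],[0,0,-0.06,0,-1]]'; python3 -m creep '[[0,0,-0.015,0,-1],[0,0,-0.03,0,-1],[0,0,-0.045,0,-1],[0,0,-0.06,0,-1],[0,0,-0.07,0,-1],[0,0,-0.07,0,-1]]'
```

```text
t: 25.28
tcp_pos: [0.5813, 0.2164, 0.1571]
eef_rot: [[0.201, 0.98, -0.002], [0.98, -0.201, -0.001], [-0.001, -0.002, -1.0]]
contact_force: [0.4, 0.1, -1.3]
finger_gap: 0.183
gripper_force: 30.0
t: 25.7
tcp_pos: [0.5813, 0.2164, 0.1392]
eef_rot: [[0.201, 0.98, -0.002], [0.98, -0.201, -0.001], [-0.001, -0.001, -1.0]]
contact_force: [-0.3, 0.3, -1.9]
finger_gap: 0.179
gripper_force: 30.0
t: 26.2
tcp_pos: [0.5815, 0.2165, 0.1185]
eef_rot: [[0.201, 0.98, -0.001], [0.98, -0.201, -0.0], [-0.001, -0.001, -1.0]]
contact_force: [-0.6, 0.4, -1.9]
finger_gap: 0.183
gripper_force: 30.0
```

```bash
python3 -m creep '[[0,0,-0.01,0,-1],[0,0,-0.02,0,-1],[0,0,-0.025,0,-1],[0,0,-0.025,0,-1]]';  python3 -m creep '[[0,0,-0.005,0,-1],[0,0,-0.008,0,-1],[0,0,-0.008,0,-1]]'
```

```text
t: 26.53
tcp_pos: [0.5818, 0.2166, 0.1116]
eef_rot: [[0.201, 0.98, -0.001], [0.98, -0.201, -0.0], [-0.0, -0.0, -1.0]]
contact_force: [-0.1, -0.8, -0.8]
finger_gap: 0.178
gripper_force: 30.0
t: 26.78
tcp_pos: [0.5822, 0.2169, 0.11]
eef_rot: [[0.201, 0.98, 0.001], [0.98, -0.201, 0.0], [0.0, 0.001, -1.0]]
contact_force: [0.1, -0.6, 0.9]
finger_gap: 0.181
gripper_force: 30.0
```

```bash
python3 -m creep '[[0,0,0,0,-0.7],[0,0,0,0,-0.3],[0,0,0,0,-0.2],[0,0,0,0,-0.2],[0,0,0,0,-0.2],[0,0,0.13,0,-0.2],[0,0,0.26,0,-0.2],[0,0,0.4,0,-0.2],[-0.3,-0.6,0.5,0,-0.2],[-0.3,-0.9,0.5,0,-0.2],[-0.3,-0.9,0.5,0,-0.2],[-0.3,-0.9,0.5,0,-0.2],[-0.3,-0.9,0.5,0,-0.2],[-0.3,-0.9,0.5,0,-0.2],[-0.3,-0.9,0.5,0,-0.2],[-0.3,-0.9,0.5,0,-0.2]]'
python3 - <<'E'
from bench import optics
from tray import *
out=[]
for n,cs in [('top',[(215,190,65,60),(375,190,75,100)]),('scene',[(345,180,75,75),(205,280,110,115)])]:
    im=optics.get_image(n);P=cloud(im);H=hsv(im)
    for c in cs:
        x,y,w,h=c;out.append(cv2.resize(im['frame'][y:y+h,x:x+w,::-1],(380,290),interpolation=cv2.INTER_CUBIC))
    for k,(a,b) in HUE.items():
        m=(H[...,0]>=a)&(H[...,0]<=b)&(H[...,1]>110)&(P[...,2]>.118)&(P[...,0]>.46)
        if m.sum(): print(n,k,m.sum(),P[m].mean(0).round(4),P[m][:,2].max().round(3))
cv2.imwrite('pics/fin.png',np.vstack([np.hstack(out[:2]),np.hstack(out[2:])]))
E
```

```text
t: 28.12
tcp_pos: [0.49, -0.0615, 0.26]
eef_rot: [[0.212, 0.977, -0.0], [0.977, -0.212, -0.004], [-0.004, 0.0, -1.0]]
contact_force: [0.2, -0.3, -0.1]
finger_gap: 0.403
gripper_force: 0.0
top 8 45 [ 0.4815 -0.2351  0.1268] 0.133
top 12 441 [0.6431 0.6989 0.1252] 0.134
top 16 106 [0.5816 0.2167 0.1347] 0.144
top 20 112 [ 0.6307 -0.2677  0.1263] 0.134
scene 8 172 [ 0.5181 -0.1483  0.3007] 1.055
scene 12 1608 [0.6464 0.7917 0.1525] 1.055
scene 16 400 [ 0.6034 -0.0329  0.3833] 1.055
scene 20 471 [ 0.5719 -0.1236  0.2867] 1.055
```

View pics/fin.png

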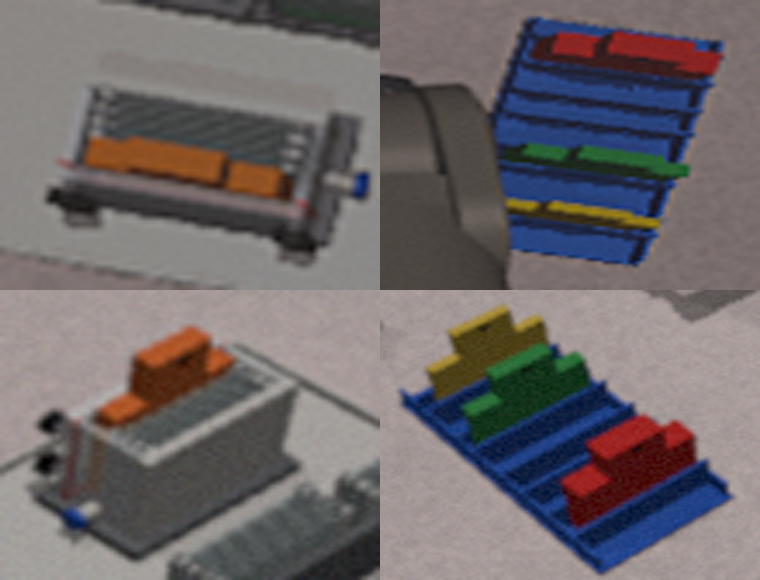

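The orange plate stands upright in the gap next to the glass (top-left and bottom-left panels). Its tab top measures 0.135 m, against 0.134 m expected when fully down. Yellow, green and red stand in their own slots, with tab tops at about 0.126 m for yellow and red.

```bash
python3 -c "
from bench import manip
print(manip.hand_in())"
```

```text
the job is handed in; nothing more can be done
None
```

The 16 mm (orange) plate just fits and stands fully down in the gap, after the 8 mm and 12 mm plates were tried and put back; the 20 mm plate was never moved, and the job is handed in, with no verdict returned.

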